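# Load the check weight with the sprung tongs

### The job

With the sprung tongs, never the gripper itself, lift the brass check weight by its neck out of the wooden block and set it fully home and upright in the well of the loader's grey shuttle; the shuttle may stand up to 14 mm either way along its guide, which is not measured, so feel for the well. Squeeze and press it gently (at most 20 N), leave the two steel weights alone, and at the end stand the tongs upright in their blue stand again, let go.

Things in the scene. Friction and masses are not known exactly. Their poses are not given: they have to be found in the camera images.
- tongs: Sprung steel tongs, 126 mm tall, 70 g, standing tips down in the blue stand. Origin: midway between the tips at their underside; z runs up to the bow on top; the two arms lie at +y and -y and turn as mirror images about pivots 116 mm up at y = +-8 mm. Width over the tips when open: 34 mm along y, 17 mm along x.
- tongs_grip (a point): Where to take the tongs: midway between the two black rubber rolls on the arms (16 mm diameter, 24 mm long along x, axes 80 mm above the tongs' origin). Close the gripper along the tongs' y: 40 mm over the rolls when sprung open, about 35.5 mm when the tips hold a neck. The spring pushes each roll out with about 6 N as soon as it is squeezed, 10 N at the neck.
- tongs_tips (a point): Midway between the white V jaws, 2.5 mm above the tongs' origin. Jaws: 5 mm tall (0 to 5 mm above the origin), 21 mm apart between their V faces when open. They move 3.1 times as far as the rolls. With a gripper force of 20 N on the rolls they press a neck with about 3 N each (6 N in all); over about 35 N presses too hard.
- tongs_stand: Fixed blue stand of the tongs, a block 37 x 58 x 40 mm on a dark steel foot 70 x 90 x 6 mm. Origin: centre of its underside. Pocket open upward, 21 mm along x, 42 mm along y, its floor 8 mm and its rim 40 mm above the origin. The tongs stand in it, y along its y (or half a turn round). Left of it an open laptop stands 0.25 m high: come in above.
- brass_weight: The brass check weight to be loaded. Origin: centre of its underside, z up. Body 20 mm diameter and 20 mm tall, neck 9 mm diameter from 20 to 28 mm, knob 15 mm diameter from 28 to 36 mm. About 50 g. Stands at first in one of the three round sockets of the wooden block.
- steel_weight_1: Steel weight of the same shape in another socket of the block; stays there. Origin: centre of its underside.
- steel_weight_2: Steel weight of the same shape in another socket of the block; stays there. Origin: centre of its underside.
- weight_block: Fixed dark wooden block, 60 x 114 x 22 mm, origin at the centre of its underside, with three sockets 23 mm in diameter and 6 mm deep in a row along its y, at y = -38, 0 and 38 mm.
- loader: Fixed aluminium guide, 78 x 170 mm, origin at the centre of its underside. Between its rails (26 mm high) a grey shuttle, 56 x 110 mm, flat top 33 mm above the origin, slides stiffly along y (8 N friction); it stays within 14 mm of the middle, its position is not reported.
- loader_middle (a point): Middle of the guide, level with the shuttle's top (33 mm above the loader's origin). The one round well in the shuttle, 23 mm in diameter, 13 mm deep, lies at the guide's x = 0 and somewhere from -14 to 14 mm along its y. A weight fully home has its underside 20 mm above the loader's origin.

How it is judged:
By the outcome, as a careful person would: the job done as asked, in the order asked, and still so for the second after the job is handed in, with the robot touching nothing.
It also fails if it takes over 72 s, if anything falls off the work surface, if the arm or the gripper's body presses on something with over 40 N, if the wrist force passes 120 N, or if a joint passes its speed limit or range.

### The arm

A 6-joint arm with a two-finger parallel gripper is mounted at the origin on a cart in front of the work surface, level with it; the furniture and walls round the work are solid. World frame = base frame: x ahead of the robot, y to its left, z up, the work surface at z = 0. Lengths are in m, angles in rad, forces in N, time in s.
With the tool pointing down it reaches from about 0.275 to 0.725 m from the base axis. Payload 15.9 kg.
Tool frame: the origin (TCP) lies at the very end of the fingers, on their centre line; the grasp point (between the pads) lies 19 mm behind it; z points along the fingers, y is the line along which they close (so a half turn about z gives the same grasp; the last joint's range is limited). The gripper opens to 85 mm and grips with 20 to 120 N. Pads are 22 mm wide; open, the fingers measure 114 mm over their backs; the gripper's body (76 mm by 85 mm) begins 54 mm behind the grasp point. The pads swing forward as they close: fully open they stand 13 mm farther back than shut.
Start: joints at [1.176, 0.213, -0.034, 1.323, 0, 1.571], TCP at [0.192, 0.462, 0.231] pointing down, gripper open.
Joint ranges: [-2.98, 2.98], [-0.74, 1.72], [-1.14, 1.35], [-2.1, 2.04], [-1.57, 1.44], [-3.14, 3.14]. Speed limits (rad/s): [1.89, 1.89, 2.39, 2.57, 3.14, 3.14].

### API

Orientations are given as a unit quaternion [x, y, z, w].
In Python, from rig import r, effector, planner, read_state, viewer, ticket gives the robot as it stands. Calls block until the motion is done:
- r.reach(position, orientation): joint-space move of the TCP to a pose.
- r.line_to(position, rotation=None, vel=0.15): straight line of the TCP; rotation=None keeps the orientation; vel is the mean speed in m/s.
- r.move_joints(angles): joint-space move.
- effector.grip(opening): finger opening in m; the grip force is fixed at half the most; returns when the fingers have stopped.
- r.wait(seconds).
- planner.ik(position, orientation): joint angles nearest the present ones, or None.
- read_state(): the state.
- viewer.read_camera(name): name is "scene" or "top" or "wrist"; returns a dict with "frame" (420x560x3 uint8, red, green, blue), "fx", "fy", "cx", "cy" (pixels), "R" (3x3) and "t" (3): a world point X has camera coordinates R X + t; the wrist camera has in their place "tool_from_camera" (4x4, takes a point from camera to tool coordinates, whose origin is the TCP and whose axes are the flange's). Camera axes: x right, y down, z forward; pixel columns grow to the right and rows downward; lengths in m; the calibration is good to about 2 mm. A picture is of the moment at which its call begins: read the wrist's pose just before it. There is no depth.
A pose or a line that the arm cannot do raises r.IKError and nothing moves.
- ticket.sign_off(): hands the job in; it is judged then, once.
Trained networks look in a picture, given as the dict that the camera call returned (one of the last four; its "shot" number tells which), for a name from the list of things; names that differ only in an ending like _2 or _b are one class to them, and where a whole thing is asked for, a point or a joint stands for the part that bears it (a point fixed in the world has none). Each returns a list of dicts, best first, with "score" (0 to 1); they miss things now and then, are a little off and sometimes report something else, mostly with a low value. They report only what shows in the picture. A call takes as long as a camera call.
- viewer.cut_out(picture, query): "region" (420x560 bool, what is visible of it) and "rect" ([left, top, width, height] in pixels, round what is visible of it).
The state is a dict: "t": time; "joint_pos": joint angles; "dq": joint speeds; "joint_torque": joint torques, N m; "eef_pos": TCP position; "eef_rot": TCP orientation; "force": force on the tool from outside, world axes, zero at the start; "moment": the same for the moment, N m; "width": finger opening in m; "grip_force": force on a finger pad.
Only numpy, scipy, OpenCV 4.12 (cv2) and the standard library are available. Lean on these libraries where they do the work, as an engineer would, in place of code of your own. Each camera call takes 0.05 s, during which the arm holds its last target. There are 200 camera calls.

## Working session

There is one attempt and no reset: what is moved stays moved. The work goes in short steps, each a Python script; the robot and the scene stay as the last script left them, time stands still between calls to the robot, and variables do not carry over. Pictures are saved under pics/ and viewed, at most 12 in all, crops included, and the job is handed in when it is done.

```bash
ls; mkdir -p pics; python3 - <<'E'
from rig import r, effector, planner, read_state, viewer, ticket
import cv2, numpy as np
s=read_state(); print({k:np.round(v,3) for k,v in s.items()})
for n in ("scene","top"):
    p=viewer.read_camera(n); cv2.imwrite(f"pics/{n}0.png",p["frame"][:,:,::-1])
    print(n,p["fx"],p["cx"],np.round(p["R"],3).tolist(),np.round(p["t"],3), p["frame"].shape)
    for q in ("tongs","tongs_stand","brass_weight","steel_weight_1","weight_block","loader"):
        try: 
            for d in viewer.cut_out(p,q)[:3]: print(q,round(d["score"],2),d["rect"],np.round(np.argwhere(d["region"]).mean(0)[::-1],1))
        except Exception as e: print(q,e)
E
```

```text
pics
{'t': np.float64(0.0), 'joint_pos': array([ 1.176,  0.213, -0.035,  1.323, -0.   ,  1.571]), 'dq': array([-0.001,  0.001, -0.   , -0.002,  0.   ,  0.   ]), 'joint_torque': array([ 1.0000e-03, -6.8616e+01,  4.8712e+01,  1.8000e-02, -0.0000e+00,
        0.0000e+00]), 'eef_pos': array([0.192, 0.461, 0.231]), 'eef_rot': array([ 0.196,  0.981, -0.001, -0.   ]), 'force': array([0.505, 0.634, 0.455]), 'moment': array([ 0.014, -0.029,  0.022]), 'grip_force': np.float64(0.0), 'width': np.float64(0.086)}
scene 391.4076494948888 278.7013021027331 [[-0.86, -0.51, 0.005], [-0.297, 0.492, -0.818], [0.415, -0.705, -0.575]] [0.33  0.321 0.547] (420, 560, 3)
tongs 0.74 [224.3, 251.9, 17.9, 51.1] [232.6 278.4]
tongs 0.66 [273.4, 165.8, 59.0, 46.5] [300.9 188.4]
tongs_stand 0.62 [213.9, 284.4, 49.2, 27.6] [238.7 297.8]
steel_weight_1 0.51 [277.5, 240.0, 7.3, 13.5] [283.1 247. ]
steel_weight_1 0.49 [287.6, 230.4, 8.5, 13.7] [291.7 237.4]
weight_block 0.7 [266.4, 225.7, 49.7, 41.9] [291.  249.1]
weight_block 0.45 [222.2, 249.9, 21.7, 57.3] [232.7 278.1]
loader 0.57 [271.8, 168.1, 58.7, 41.3] [301.1 188.2]
top 409.46515331490866 281.11124370857954 [[-0.01, -1.0, -0.008], [-0.981, 0.012, -0.194], [0.194, 0.006, -0.981]] [-0.176  0.535  0.826] (420, 560, 3)
tongs 0.72 [342.0, 186.3, 80.6, 36.3] [382.9 205.6]
tongs 0.55 [174.2, 232.3, 27.8, 20.2] [185.8 241.3]
tongs_stand 0.81 [169.7, 227.8, 48.8, 37.9] [195.5 247.2]
brass_weight 0.59 [297.9, 242.0, 10.5, 11.7] [301.4 246.6]
steel_weight_1 0.61 [259.0, 242.6, 12.9, 4.6] [267. 246.]
steel_weight_1 0.5 [279.8, 242.1, 8.3, 9.8] [284.2 246.2]
weight_block 0.63 [259.4, 230.0, 52.8, 31.6] [283.9 247. ]
loader 0.92 [342.4, 184.3, 79.6, 40.5] [382.7 205.7]
```

```bash
python3 - <<'E'
import cv2
a=cv2.imread("pics/top0.png")[150:290,140:440]; b=cv2.imread("pics/scene0.png")[130:330,170:370]
cv2.imwrite("pics/tc.png",cv2.resize(a,None,fx=2.6,fy=2.6,interpolation=cv2.INTER_CUBIC)); cv2.imwrite("pics/sc.png",cv2.resize(b,None,fx=3,fy=3,interpolation=cv2.INTER_CUBIC))
E
```

```text
(no output)
```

View pics/tc.png

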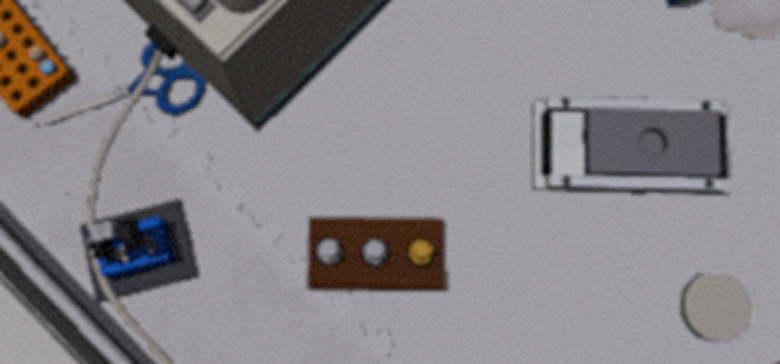

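View pics/sc.png

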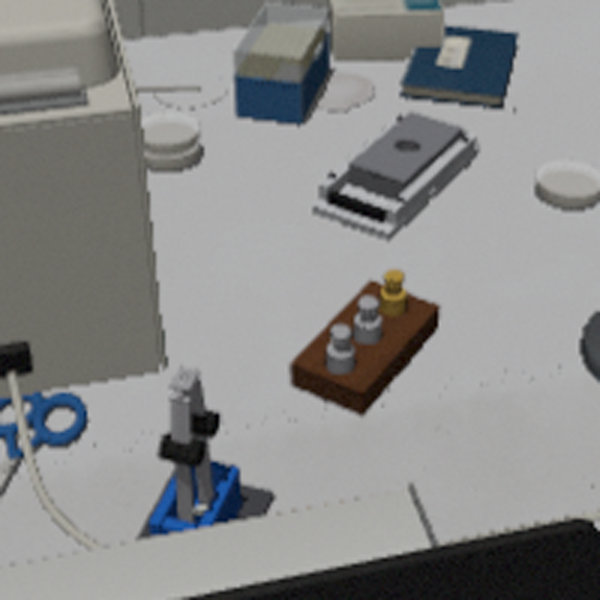

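The top view shows the blue stand at about (194,246), the wooden block at (285,248) with brass in the right-hand socket at (302,246), and the loader at (383,206) with its well at about (391,204). The scene view agrees. I'll localize from these.

```bash
cat > h.py <<'E'
from rig import r, effector, planner, read_state, viewer, ticket
import cv2, numpy as np
from scipy.spatial.transform import Rotation as Ro
def ray(p,uv,st=None):
    d=np.array([(uv[0]-p["cx"])/p["fx"],(uv[1]-p["cy"])/p["fy"],1.])
    if "R" in p and p.get("R") is not None:
        R=np.array(p["R"]);t=np.array(p["t"]); return -R.T@t, R.T@d
    M=np.array(p["tool_from_camera"]); Rt=Ro.from_quat(st["eef_rot"]).as_matrix()
    return np.array(st["eef_pos"])+Rt@M[:3,3], Rt@M[:3,:3]@d
def onz(p,uv,z,st=None):
    o,d=ray(p,uv,st); return o+d*(z-o[2])/d[2]
def proj(p,X,st=None):
    X=np.atleast_2d(X)
    if "R" in p and p.get("R") is not None: c=X@np.array(p["R"]).T+np.array(p["t"])
    else:
        M=np.array(p["tool_from_camera"]); Rt=Ro.from_quat(st["eef_rot"]).as_matrix()
        c=((X-np.array(st["eef_pos"]))@Rt-M[:3,3])@M[:3,:3]
    return np.c_[p["fx"]*c[:,0]/c[:,2]+p["cx"],p["fy"]*c[:,1]/c[:,2]+p["cy"]]
def down(a):  # tool y axis along world angle a
    y=np.array([np.cos(a),np.sin(a),0]);z=np.array([0,0,-1.]);return Ro.from_matrix(np.c_[np.cross(y,z),y,z]).as_quat()
E
python3 - <<'E'
from h import *
p=viewer.read_camera("top")
c=lambda u,v:(140+u/2.6,150+v/2.6)
for n,uv,z in [("foot",c(83,222),.006),("foot",c(180,200),.006),("foot",c(198,275),.006),("foot",c(100,300),.006),("block tl",c(309,218),.022),("tr",c(445,219),.022),("br",c(445,289),.022),("bl",c(309,288),.022),("brassknob",c(421,250),.052),
 ("well",c(652,141),.033),("sh",c(586,107),.033),("sh",c(727,110),.033),("sh",c(727,176),.033),("sh",c(586,172),.033),("bow",c(103,235),.134)]: print(n,np.round(onz(p,uv,z),4))
p=viewer.read_camera("wrist");print(np.round(p["tool_from_camera"],3).tolist(),p["fx"])
E
```

```text
foot [0.4912 0.0629 0.006 ]
foot [ 0.5094 -0.0202  0.006 ]
foot [ 0.4446 -0.0371  0.006 ]
foot [0.4243 0.0457 0.006 ]
block tl [ 0.4901 -0.1326  0.022 ]
tr [ 0.488  -0.2473  0.022 ]
br [ 0.4292 -0.2459  0.022 ]
bl [ 0.4313 -0.1326  0.022 ]
brassknob [ 0.4586 -0.2253  0.052 ]
well [ 0.5507 -0.4228  0.033 ]
sh [ 0.581  -0.3687  0.033 ]
sh [ 0.5768 -0.4879  0.033 ]
sh [ 0.52   -0.4836  0.033 ]
sh [ 0.5248 -0.3658  0.033 ]
bow [0.4633 0.0124 0.134 ]
[[-0.0, -0.966, -0.258, 0.065], [1.0, 0.0, -0.002, -0.0], [0.002, -0.258, 0.966, -0.143], [0.0, 0.0, 0.0, 1.0]] 326.1424507577754
```

```bash
python3 - <<'E'
from h import *
p=viewer.read_camera("top")
for uv in [(0,210),(170,364)]: print("laptop edge",np.round(onz(p,(140+uv[0]/2.6,150+uv[1]/2.6),.25),3))
for a in (102,-78):
  for x in ([.467,.013,.3],[.467,.013,.065],[.459,-.225,.3],[.55,-.42,.1],[.55,-.42,.2],[.55,-.42,.25]):
    for da in (0,):
      q=planner.ik(x,down(np.radians(a))); print(a,x,None if q is None else np.round(q,2))
E
```

```text
laptop edge [0.465 0.048 0.25 ]
laptop edge [ 0.368 -0.061  0.25 ]
102 [0.467, 0.013, 0.3] [ 0.03  0.14  0.05  1.48  0.   -0.18]
102 [0.467, 0.013, 0.065] [ 0.03  0.25 -0.43  0.89  0.   -0.18]
102 [0.459, -0.225, 0.3] [-0.46  0.24  0.17  1.5   0.   -0.67]
102 [0.55, -0.42, 0.1] [-0.65  0.66  0.32  1.23  0.   -0.86]
102 [0.55, -0.42, 0.2] [-0.65  0.65  0.55  1.47  0.   -0.86]
102 [0.55, -0.42, 0.25] [-0.65  0.67  0.71  1.61  0.   -0.86]
-78 [0.467, 0.013, 0.3] [0.03 0.14 0.05 1.48 0.   2.96]
-78 [0.467, 0.013, 0.065] [ 0.03  0.25 -0.43  0.89  0.    2.96]
-78 [0.459, -0.225, 0.3] [-0.46  0.24  0.17  1.5   0.    2.48]
-78 [0.55, -0.42, 0.1] [-0.65  0.66  0.32  1.23  0.    2.28]
-78 [0.55, -0.42, 0.2] [-0.65  0.65  0.55  1.47  0.    2.28]
-78 [0.55, -0.42, 0.25] [-0.65  0.67  0.71  1.61  0.    2.28]
```

```bash
python3 - <<'E'
from h import *
q=down(np.radians(-78))
r.line_to([.192,.462,.36],vel=.2)
r.reach([.49,.0,.36],q)
s=read_state();print(s["t"],s["eef_pos"],s["force"])
p=viewer.read_camera("wrist"); cv2.imwrite("pics/w1.png",p["frame"][:,:,::-1])
for k in ("tongs","tongs_stand"):
    for d in viewer.cut_out(p,k)[:2]:
        print(k,d["score"],d["rect"],np.round(np.argwhere(d["region"]).mean(0)[::-1],1))
np.save("s1.npy",np.r_[s["eef_pos"],s["eef_rot"]])
E
```

```text
3.625 [0.48997449 0.00067427 0.35994525] [0.51249539 0.82241956 0.17973488]
tongs 0.74 [249.8, 174.1, 37.6, 26.6] [268.4 186.4]
tongs_stand 0.85 [239.4, 152.8, 60.8, 45.6] [271.8 170.8]
```

View pics/w1.png

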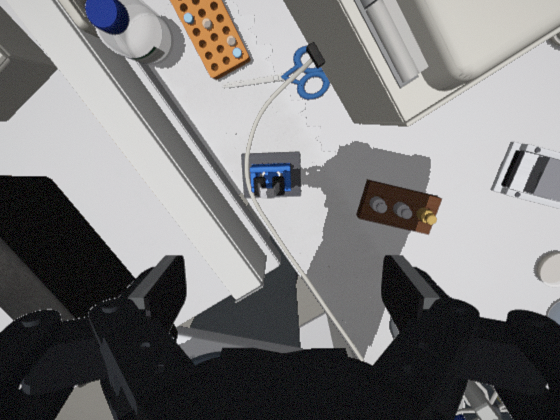

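The wrist view shows the stand at (271,175) with the tongs' rolls, the laptop as a diagonal bar ending near (268,282), and a cable crossing the left edge of the foot at (250,175). I need to know how close the laptop's upper edge is.

```bash
python3 - <<'E'
import cv2, numpy as np
a=cv2.imread("pics/top0.png")[180:380,90:290]; b=cv2.imread("pics/scene0.png")[220:420,120:420]
f=lambda i,s:cv2.resize(i,None,fx=s,fy=s,interpolation=cv2.INTER_CUBIC)
a=f(a,2);b=f(b,2); a=np.vstack([a,np.zeros((0,a.shape[1],3),np.uint8)])
w=cv2.imread("pics/w1.png")[120:320,160:400]
cv2.imwrite("pics/lap.png",np.hstack([a[:400,:400],b[:400,:400]]))
E
```

```text
(no output)
```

View pics/lap.png

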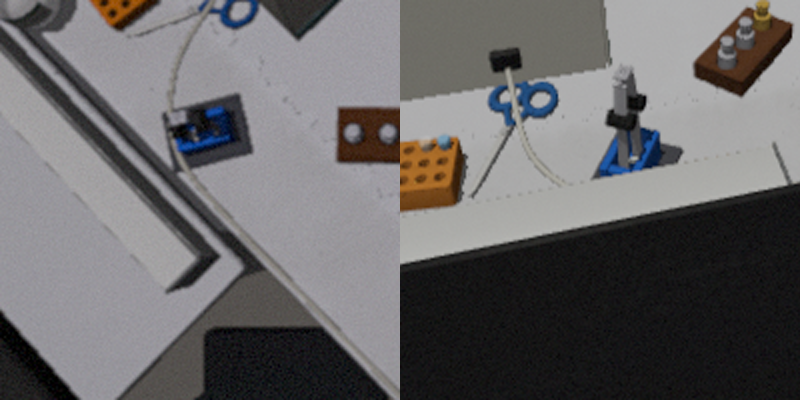

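```bash
python3 - <<'E'
from h import *
v=np.load("s1.npy"); s=dict(eef_pos=v[:3],eef_rot=v[3:])
t=viewer.read_camera("top");w=viewer.read_camera("wrist")
def tri(a,b):
    o1,d1=ray(t,a);o2,d2=ray(w,b,s)
    A=np.c_[d1,-d2];k=np.linalg.lstsq(A,o2-o1,rcond=None)[0]
    return np.round((o1+d1*k[0]+o2+d2*k[1])/2,3),np.round(np.linalg.norm(o1+d1*k[0]-o2-d2*k[1]),4)
T=lambda u,v:(90+u/2,180+v/2)
for n,a,b in [("near corner",(195,260),(265,282)),("far corner",(168,290),(234,300)),("dark",(217,254),(280,263)),("slab",(245,267),(298,264)),("stand foot l",(165,112),(243,153)),("stand foot lo",(185,172),(247,198))]:
    print(n,tri(T(*a),b))
for d in ((243,153),(299,152),(302,194),(247,198)): print(onz(w,d,.006,s))
for d in ((251,165),(291,163),(293,191)): print(onz(w,d,.04,s))
d=viewer.cut_out(w,"tongs")
print(d[0]["rect"],[onz(w,u,.088,s) for u in ((259,180),(281,181))])
E
```

```text
near corner (array([ 0.334, -0.003,  0.097]), np.float64(0.0096))
far corner (array([0.303, 0.028, 0.099]), np.float64(0.0042))
dark (array([ 0.341, -0.018,  0.049]), np.float64(0.0188))
slab (array([ 0.33 , -0.046,  0.023]), np.float64(0.0279))
stand foot l (array([ 0.491,  0.064, -0.003]), np.float64(0.0004))
stand foot lo (array([ 0.423,  0.043, -0.008]), np.float64(0.0054))
[0.49241397 0.06277048 0.006     ]
[ 0.51156981 -0.01963744  0.006     ]
[ 0.44914167 -0.03861255  0.006     ]
[0.42487143 0.04421539 0.006     ]
[0.48237345 0.04532062 0.04      ]
[ 0.49703363 -0.00965091  0.04      ]
[ 0.4579605  -0.02123074  0.04      ]
[253.5, 175.8, 32.9, 21.2] [array([0.47295084, 0.0284397 , 0.088     ]), array([4.77599618e-01, 4.36347647e-04, 8.80000000e-02])]
```

```bash
python3 - <<'E'
from h import *
v=np.load("s1.npy"); s=dict(eef_pos=v[:3],eef_rot=v[3:])
t=viewer.read_camera("top");w=viewer.read_camera("wrist")
T=lambda u,v:(90+u/2,180+v/2)
for z in (0,.02,.1,.15,.2,.25):
    print(z,"T near,far,dark,slab",[np.round(onz(t,T(*a),z)[:2],3).tolist() for a in ((195,260),(168,290),(217,254),(245,267))])
    print("   W",[np.round(onz(w,b,z,s)[:2],3).tolist() for b in ((265,282),(234,300),(280,263),(298,264))])
f=w["frame"]; cv2.imwrite("pics/w1z.png",cv2.resize(f[120:320,130:380],None,fx=3,fy=3,interpolation=cv2.INTER_CUBIC)[:,:,::-1])
E
```

```text
0 T near,far,dark,slab [[0.328, 0.024], [0.297, 0.052], [0.334, 0.0], [0.32, -0.031]]
   W [[0.285, -0.012], [0.24, 0.034], [0.325, -0.03], [0.329, -0.06]]
0.02 T near,far,dark,slab [[0.329, 0.019], [0.298, 0.047], [0.335, -0.004], [0.321, -0.034]]
   W [[0.296, -0.011], [0.253, 0.033], [0.334, -0.028], [0.338, -0.057]]
0.1 T near,far,dark,slab [[0.332, 0.001], [0.304, 0.026], [0.337, -0.02], [0.325, -0.048]]
   W [[0.339, -0.007], [0.303, 0.03], [0.37, -0.021], [0.374, -0.045]]
0.15 T near,far,dark,slab [[0.334, -0.011], [0.308, 0.013], [0.339, -0.031], [0.327, -0.056]]
   W [[0.365, -0.004], [0.334, 0.028], [0.393, -0.017], [0.396, -0.038]]
0.2 T near,far,dark,slab [[0.336, -0.022], [0.311, -0.0], [0.341, -0.041], [0.33, -0.065]]
   W [[0.392, -0.002], [0.365, 0.026], [0.416, -0.012], [0.419, -0.03]]
0.25 T near,far,dark,slab [[0.338, -0.034], [0.315, -0.014], [0.342, -0.051], [0.332, -0.074]]
   W [[0.419, 0.001], [0.396, 0.024], [0.439, -0.008], [0.441, -0.023]]
```

View pics/w1z.png

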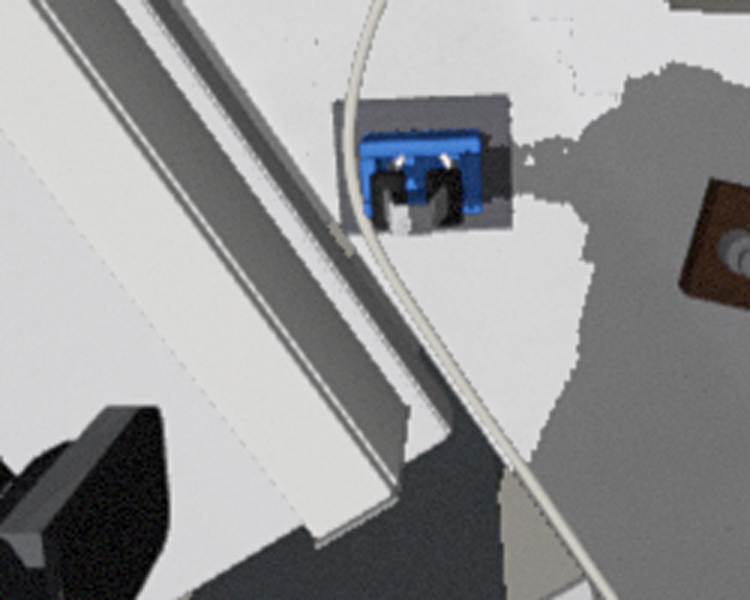

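The zoom shows the tall bar (upper edge about 0.1 m up, about 85 mm from the stand's axis) and the low base strip, with the tongs at (270,182) of the full image. The stand centre is at about (0.470, 0.012), yawed about 15°. I'll go closer and overlay the model.

```bash
python3 - <<'E'
from h import *
y=np.radians(14.8); q=down(y-np.pi/2)
effector.grip(.062)
r.reach([.470,.0122,.24],q)
s=read_state();print(s["t"],s["eef_pos"],s["width"])
p=viewer.read_camera("wrist"); f=p["frame"][:,:,::-1].copy()
W=lambda P:np.c_[np.array(P)[:,:2]@np.array([[np.cos(y),np.sin(y)],[-np.sin(y),np.cos(y)]])+[.470,.0122],np.array(P)[:,2]]
box=lambda a,b,z:[(a,b,z),(-a,b,z),(-a,-b,z),(a,-b,z)]
for P,c in ((box(.035,.045,.006),(0,0,255)),(box(.0185,.029,.04),(0,255,255)),(box(.012,.02,.088),(0,255,0))):
    cv2.polylines(f,[np.round(proj(p,W(P),s)*8).astype(int)],True,c,1,cv2.LINE_AA,3)
c=proj(p,W([(0,0,.05)]),s)[0].astype(int);print(c)
x0,y0=max(c[0]-100,0),max(c[1]-75,0)
cv2.imwrite("pics/w2.png",cv2.resize(f[y0:y0+150,x0:x0+200],None,fx=4,fy=4,interpolation=cv2.INTER_CUBIC))
E
```

```text
4.95 [0.47038312 0.0121732  0.24121061] 0.061970583908919734
[282 184]
```

View pics/w2.png

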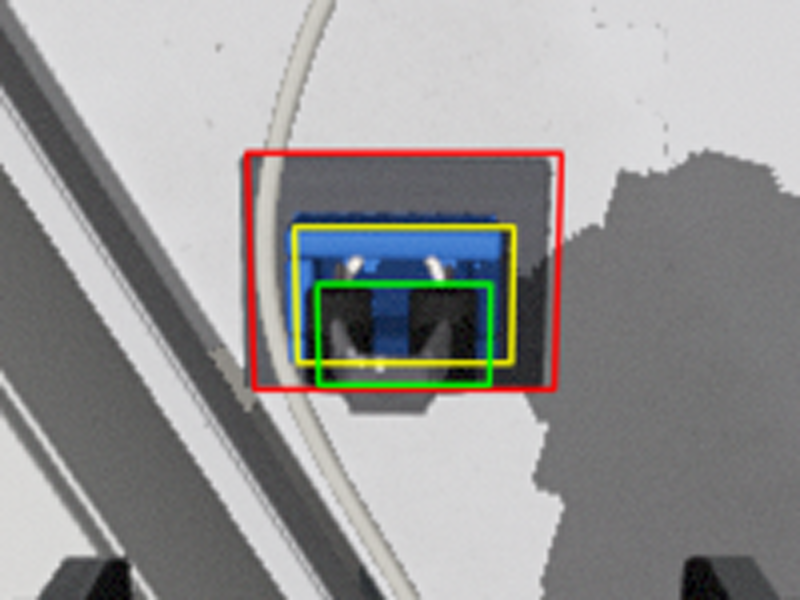

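Foot, rim and rolls all sit about 1.6 mm to the left (stand +y) of the overlay, and the yaw fits. Correcting for that and taking the tongs.

```bash
cat >> h.py <<'E'
def st(n=""):
    s=read_state(); print(n,"t%.1f"%s["t"],np.round(s["eef_pos"],4),"F",np.round(s["force"],1),"M",np.round(s["moment"],2),"w%.4f g%.1f"%(s["width"],s["grip_force"])); return s
E
python3 - <<'E'
from h import *
q=down(np.radians(14.8-90))
r.line_to([.4693,.0137,.12],q,vel=.12); st()
r.line_to([.4693,.0137,.067],vel=.06); st("down")
for w in (.045,.042,.041,.040,.0395,.039,.0385):
    effector.grip(w); s=st(w)
    if s["grip_force"]>6: break
E
```

```text
t6.2 [0.4699 0.0137 0.1207] F [ 0.4  0.5 -0.3] M [-0.01  0.   -0.03] w0.0622 g0.0
down t7.2 [0.4696 0.0137 0.0673] F [-0.6 -0.4 -0.8] M [-0.02 -0.   -0.05] w0.0621 g0.0
0.045 t7.5 [0.4694 0.0137 0.0672] F [-0.4 -0.6  0.1] M [-0.01  0.02  0.02] w0.0447 g0.0
0.042 t7.7 [0.4693 0.0137 0.067 ] F [ 0.3  0.6 -0.1] M [ 0.03 -0.04  0.01] w0.0418 g0.2
0.041 t7.9 [0.4693 0.0137 0.067 ] F [-0.1  0.1 -0.6] M [ 0.05 -0.02 -0.03] w0.0410 g0.0
0.04 t8.1 [0.4693 0.0137 0.067 ] F [-0.6  0.3 -0.6] M [ 0.03  0.04 -0.01] w0.0400 g0.5
0.0395 t8.4 [0.4693 0.0137 0.067 ] F [ 0.5 -1.1  0.2] M [-0.09 -0.07  0.  ] w0.0395 g6.4
```

```bash
python3 - <<'E'
from h import *
effector.grip(.0393); st()
r.line_to([.4693,.0137,.19],vel=.12); st("lifted")
r.reach([.459,-.225,.165],down(np.radians(-90)))
r.wait(.2); s=st("over")
p=viewer.read_camera("wrist"); f=p["frame"][:,:,::-1].copy()
for k in ("brass_weight","weight_block","tongs","steel_weight_1"):
    for d in viewer.cut_out(p,k)[:2]:print(k,d["score"],d["rect"],np.round(np.argwhere(d["region"]).mean(0)[::-1],1))
t=np.linspace(0,2*np.pi,40)
def circ(c,R,z): return np.c_[c[0]+R*np.cos(t),c[1]+R*np.sin(t),0*t+z]
for P,c in ((circ((.459,-.225),.0075,.052),(0,0,255)),(circ((.459,-.225),.010,.036),(0,255,0))):
    cv2.polylines(f,[np.round(proj(p,P,s)*8).astype(int)],True,c,1,cv2.LINE_AA,3)
tip=proj(p,np.array([s["eef_pos"]-[0,0,.061]]),s)[0];print("tip",tip)
c=proj(p,np.array([[.459,-.225,.045]]),s)[0].astype(int);print(c)
x0,y0=max(c[0]-140,0),max(c[1]-100,0)
cv2.imwrite("pics/w3.png",cv2.resize(f[y0:y0+190,x0:x0+260],None,fx=3,fy=3,interpolation=cv2.INTER_CUBIC));print(x0,y0)
E
```

```text
t8.6 [0.4693 0.0136 0.067 ] F [ 0.2 -0.6  0. ] M [-0.26 -0.05 -0.  ] w0.0399 g7.3
lifted t9.8 [0.4689 0.0137 0.1893] F [ 0.6 -0.8 -0.6] M [-0.02 -0.    0.  ] w0.0391 g6.3
over t10.9 [ 0.4595 -0.2239  0.1652] F [ 0.2  0.  -1.6] M [ 0.01 -0.03 -0.01] w0.0397 g6.3
brass_weight 0.94 [275.7, 179.3, 22.3, 30.3] [285.3 194.7]
weight_block 0.7 [180.0, 152.1, 127.6, 72.6] [242.9 187.4]
tongs 0.6 [235.2, 211.8, 102.0, 142.8] [283.6 288.9]
tongs 0.47 [183.1, 181.8, 31.3, 25.5] [197.7 192.7]
steel_weight_1 0.94 [181.4, 182.2, 34.5, 23.0] [197.2 193. ]
steel_weight_1 0.72 [236.2, 183.8, 16.9, 25.5] [241.5 193.1]
tip [282.65402321 222.47350865]
[284 201]
144 101
```

View pics/w3.png

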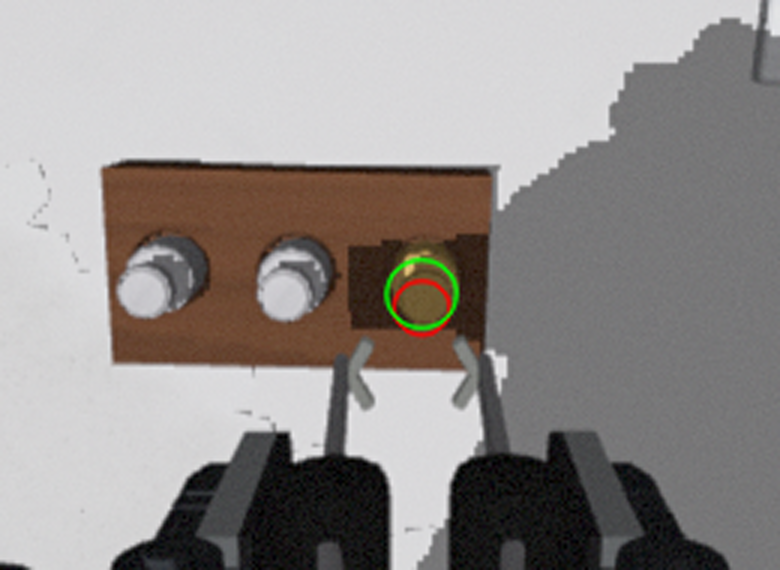

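```bash
python3 - <<'E'
from h import *
s=read_state(); p=viewer.read_camera("wrist")
C=lambda u,v:(144+u/3,101+v/3)
P=lambda n,uv,z:print(n,np.round(onz(p,C(*uv),z,s)[:2],4))
for uv in ((103,167),(492,171),(485,368),(113,362)): P("blk",uv,.022)
for uv in ((145,291),(286,297),(422,299)): P("knob",uv,.052)
z=s["eef_pos"][2]-.061
P("jaws",(414.5,372),z+.005); st()
# edge-based knob detection
f=cv2.resize(p["frame"][101:291,144:404],None,fx=3,fy=3,interpolation=cv2.INTER_CUBIC)
g=cv2.GaussianBlur(cv2.cvtColor(f,cv2.COLOR_RGB2GRAY),(5,5),0)
c=cv2.HoughCircles(g[220:345,100:480],cv2.HOUGH_GRADIENT,1.2,60,param1=80,param2=15,minRadius=24,maxRadius=34)
print(None if c is None else np.round(c[0]+[100,220,0],1).tolist())
E
```

```text
blk [ 0.4929 -0.1337]
blk [ 0.4917 -0.2468]
blk [ 0.4315 -0.2458]
blk [ 0.4335 -0.1318]
knob [ 0.4631 -0.1518]
knob [ 0.4614 -0.1896]
knob [ 0.4608 -0.2263]
jaws [ 0.459  -0.2244]
 t11.2 [ 0.4591 -0.2248  0.165 ] F [-0.  -0.1 -0.8] M [ 0.01  0.03 -0.02] w0.0392 g6.3
[[421.0, 283.0, 33.2], [142.6, 289.0, 27.6], [280.6, 295.0, 26.5]]
```

```bash
python3 - <<'E'
from h import *
r.line_to([.4608,-.2268,.122],down(np.radians(-91)),vel=.1); r.wait(.2); s=st()
p=viewer.read_camera("wrist"); f=p["frame"][:,:,::-1].copy()
c=proj(p,np.array([[.4608,-.2268,.055]]),s)[0].astype(int);x0,y0=c-[80,70];print(x0,y0)
cv2.imwrite("pics/w4.png",cv2.resize(f[y0:y0+120,x0:x0+160],None,fx=4,fy=4,interpolation=cv2.INTER_CUBIC))
E
```

```text
t12.0 [ 0.4612 -0.227   0.1227] F [ 0.   0.  -1.6] M [0.   0.02 0.  ] w0.0395 g6.3
202 150
```

View pics/w4.png

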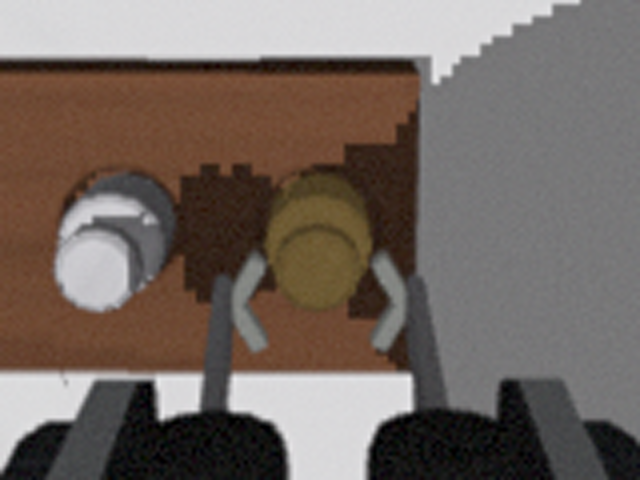

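Jaws centred at crop (320,302) bracket the knob at (319,266); laterally aligned. Checking the x offset numerically, then descending with force checks.

```bash
python3 - <<'E'
from h import *
s=read_state(); p=viewer.read_camera("wrist"); zo=s["eef_pos"][2]-.059
k=onz(p,(281.8,216.5),.052,s); j=onz(p,(282,225.5),zo+.005,s); print(k,j,k-j)
d=(k-j)[:2]; tgt=np.array([.4608,-.2268])+ (d if np.abs(d).max()<.003 else 0)
ok=True
for z in (.114,.108,.102,.0967):
    r.line_to([tgt[0],tgt[1],z],vel=.05); s=st(z)
    if s["force"][2]>3.5: ok=False;print("STOP");break
if ok:
    r.wait(.2); b=st("base")
    for w in (.038,.037,.0363,.0359,.0356,.0354,.0352,.035,.0348,.0346):
        effector.grip(w); s=st(w)
        if s["grip_force"]>17: break
E
```

```text
[ 0.46234551 -0.22638854  0.052     ] [ 0.46136653 -0.22654516  0.06853989] [ 0.00097897  0.00015662 -0.01653989]
0.114 t12.4 [ 0.4615 -0.2265  0.1135] F [ 0.3  0.4 -0.4] M [ 0.02 -0.04  0.03] w0.0393 g6.3
0.108 t12.7 [ 0.4615 -0.2265  0.1076] F [ 0.3 -0.4 -1.1] M [0.03 0.   0.08] w0.0394 g6.3
0.102 t12.9 [ 0.4616 -0.2265  0.1016] F [ 1.2 -0.7 -0.8] M [ 0.05  0.03 -0.03] w0.0395 g6.3
0.0967 t13.2 [ 0.4615 -0.2266  0.0964] F [0.2 0.  0.7] M [-0.03  0.02 -0.04] w0.0395 g6.3
base t13.4 [ 0.4619 -0.2267  0.0968] F [ 0.3 -0.4 -0.2] M [-0.02  0.05  0.01] w0.0391 g6.3
0.038 t13.6 [ 0.4618 -0.2267  0.0968] F [0.1 0.7 0.5] M [-0.04  0.04 -0.  ] w0.0383 g7.5
0.037 t13.8 [ 0.4618 -0.2266  0.0967] F [-0.5 -0.2 -0.3] M [ 0.    0.01 -0.02] w0.0373 g8.3
0.0363 t14.0 [ 0.4618 -0.2266  0.0967] F [ 0.6 -0.4 -1.3] M [-0.01  0.01  0.  ] w0.0362 g8.9
0.0359 t14.2 [ 0.4618 -0.2266  0.0967] F [-0.7 -0.8 -0.7] M [-0.01  0.02  0.05] w0.0359 g9.2
0.0356 t14.5 [ 0.4618 -0.2266  0.0967] F [-0.6 -0.9 -0.7] M [ 0.04 -0.05 -0.03] w0.0357 g9.5
0.0354 t14.7 [ 0.4618 -0.2266  0.0967] F [ 0.1 -0.4 -0.6] M [-0.    0.01  0.01] w0.0352 g9.6
0.0352 t14.9 [ 0.4618 -0.2267  0.0967] F [ 0.4 -0.8 -1. ] M [-0.02 -0.03 -0.03] w0.0356 g10.0
0.035 t15.1 [ 0.4618 -0.2266  0.0967] F [-0.   0.3 -1. ] M [-0.08 -0.01 -0.01] w0.0352 g11.6
0.0348 t15.3 [ 0.4618 -0.2267  0.0967] F [ 1.  -0.2 -0.2] M [-0.08  0.03  0.03] w0.0346 g14.4
0.0346 t15.6 [ 0.4618 -0.2267  0.0967] F [-0.1 -1.5 -0.4] M [-0.12  0.01 -0.01] w0.0350 g17.3
```

```bash
python3 - <<'E'
from h import *
effector.grip(.0345); st()
r.line_to([.4618,-.2267,.13],vel=.06); st("up")
r.line_to([.4618,-.2267,.17],vel=.1)
r.reach([.535,-.40,.15],down(np.radians(-91))); r.wait(.4); s=st("at loader")
p=viewer.read_camera("wrist"); f=p["frame"][:,:,::-1].copy()
np.savez("w5.npz",f=p["frame"],pos=s["eef_pos"],rot=s["eef_rot"])
for k in ("loader","brass_weight"):
    for d in viewer.cut_out(p,k)[:1]: print(k,d["score"],d["rect"])
c=proj(p,np.array([[.551,-.423,.033]]),s)[0].astype(int);x0,y0=np.maximum(c-[120,80],0);print(x0,y0)
cv2.imwrite("pics/w5.png",cv2.resize(f[y0:y0+180,x0:x0+240],None,fx=3.3,fy=3.3,interpolation=cv2.INTER_CUBIC))
E
```

```text
t15.8 [ 0.4618 -0.2267  0.0967] F [-0.2 -0.  -0.7] M [-0.16 -0.02  0.05] w0.0352 g18.9
up t16.5 [ 0.4617 -0.2267  0.1299] F [-0.4 -0.1 -1.4] M [-0.   -0.02 -0.03] w0.0351 g18.8
at loader t18.2 [ 0.5351 -0.3996  0.1504] F [ 0.5 -0.4 -1. ] M [ 0.02  0.03 -0.02] w0.0346 g18.8
loader 0.67 [199.3, 126.9, 199.8, 99.2]
brass_weight 0.97 [266.9, 202.6, 28.1, 39.1]
191 101
```

View pics/w5.png

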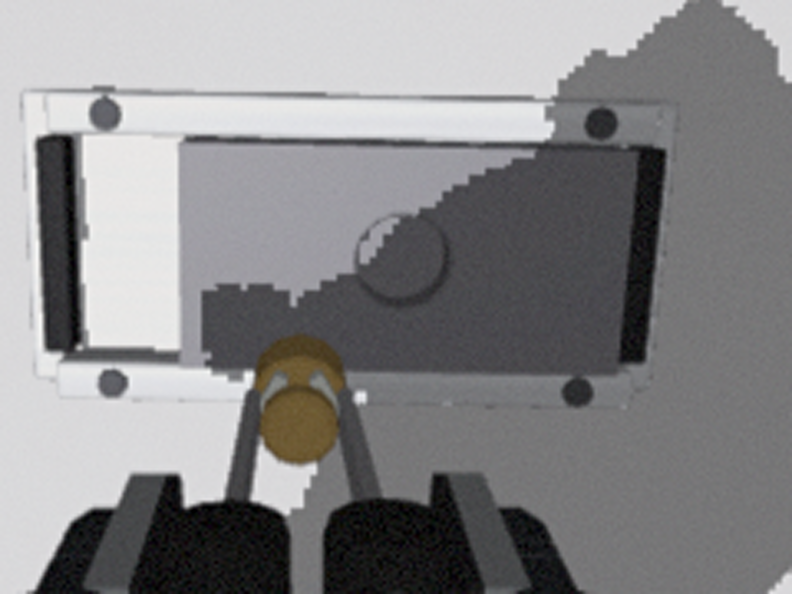

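The weight hangs in the jaws with its knob at crop (299,424). The well ring is at crop (402,259), i.e. pixel (313,179.5), in the shuttle.

```bash
python3 - <<'E'
from h import *
d=np.load("w5.npz"); s=dict(eef_pos=d["pos"],eef_rot=d["rot"]); p=viewer.read_camera("wrist")
C=lambda u,v:(191+u/3.3,101+v/3.3)
P=lambda n,uv,z:print(n,np.round(onz(p,C(*uv),z,s)[:2],4))
P("well",(402.5,259),.033); P("knob",(299,424),s["eef_pos"][2]-.059+.0145)
for e in ((356,259),(449,259),(402,212),(402,306)): P("rim",e,.033)
for e in ((180,138),(640,150),(618,372),(180,366)): P("sh",e,.033)
for e in ((105,113),(600,123),(577,392),(112,383)): P("screw",e,.026)
E
```

```text
well [ 0.553  -0.4244]
knob [ 0.536 -0.399]
rim [ 0.5532 -0.413 ]
rim [ 0.5528 -0.4358]
rim [ 0.5645 -0.4242]
rim [ 0.5412 -0.4244]
sh [ 0.5831 -0.3713]
sh [ 0.5784 -0.481 ]
sh [ 0.5232 -0.4789]
sh [ 0.5267 -0.3686]
screw [ 0.5889 -0.3526]
screw [ 0.5844 -0.473 ]
screw [ 0.5158 -0.4707]
screw [ 0.5205 -0.3499]
```

```bash
cat >> h.py <<'E'
def F(n=8):
    a=[]
    for _ in range(n): r.wait(.02); a.append(read_state()["force"])
    return np.mean(a,0)
E
python3 - <<'E'
from h import *
q=down(np.radians(-92))
r.line_to([.5521,-.425,.122],q,vel=.08); r.wait(.2); f0=F(12); st("pre")
for z in (.117,.115,.1138,.1126,.1114,.1102,.109):
    r.line_to([.5521,-.425,z],vel=.03); f=F()-f0; print(z,np.round(f,2),"z%.4f"%read_state()["eef_pos"][2])
    if f[2]>2: print("contact"); break
st()
E
```

```text
pre t19.5 [ 0.5521 -0.425   0.1223] F [ 0.2 -0.1 -0.5] M [-0.02  0.01  0.02] w0.0351 g18.8
0.117 [ 0.2   0.24 -0.12] z0.1170
0.115 [ 0.17  0.39 -0.2 ] z0.1150
0.1138 [ 0.34  0.18 -0.12] z0.1138
0.1126 [ 0.36 -0.18 -0.08] z0.1126
0.1114 [ 0.18 -0.03 -0.27] z0.1114
0.1102 [ 0.29 -0.06  0.04] z0.1102
0.109 [ 0.04 -0.12 -0.14] z0.1090
 t22.2 [ 0.5521 -0.425   0.109 ] F [ 0.4  0.6 -0.9] M [-0.02  0.02  0.03] w0.0349 g18.8
```

It entered the well without contact. Continuing down to the floor.

```bash
python3 - <<'E'
from h import *
f0=F(12)
for z in np.arange(.107,.0975,-.0012):
    r.line_to([.5521,-.425,z],vel=.03); f=F()-f0; print(round(z,4),np.round(f,2))
    if f[2]>2: print("contact"); break
s=st()
p=viewer.read_camera("wrist"); fr=p["frame"][:,:,::-1].copy()
c=proj(p,np.array([[.5521,-.425,.05]]),s)[0].astype(int);x0,y0=np.maximum(c-[90,70],0);print(x0,y0)
cv2.imwrite("pics/w6.png",cv2.resize(fr[y0:y0+130,x0:x0+180],None,fx=4,fy=4,interpolation=cv2.INTER_CUBIC))
E
```

```text
0.107 [ 0.21 -0.12  0.2 ]
0.1058 [0.18 0.28 0.46]
0.1046 [-0.01  0.13  0.1 ]
0.1034 [0.13 0.1  0.08]
0.1022 [0.2  0.16 0.12]
0.101 [-0.16  0.09  0.26]
0.0998 [ 0.02 -0.24  2.45]
contact
 t25.1 [ 0.5521 -0.425   0.0999] F [ 0.1 -0.6  2.2] M [-0.04  0.12 -0.04] w0.0351 g17.8
192 158
```

Floor felt at TCP z 0.0998 (expected 0.1005), so the weight is home. Opening the tongs and withdrawing.

```bash
python3 - <<'E'
from h import *
for w in (.0352,.036,.0375,.0394): effector.grip(w)
st("open")
r.line_to([.5521,-.425,.112],vel=.04); print(np.round(F(),2))
r.line_to([.5521,-.425,.165],vel=.1); r.line_to([.535,-.40,.165],vel=.1);r.wait(.3); s=st("up")
p=viewer.read_camera("wrist"); f=p["frame"][:,:,::-1].copy()
print([(d["score"],d["rect"]) for d in viewer.cut_out(p,"brass_weight")[:2]])
t=np.linspace(0,2*np.pi,40)
for R,z,cc in ((.0075,.056,(0,0,255)),(.010,.040,(0,255,0)),(.0115,.033,(255,255,0))):
    P=np.c_[.553+R*np.cos(t),-.4244+R*np.sin(t),0*t+z]; cv2.polylines(f,[np.round(proj(p,P,s)*8).astype(int)],True,cc,1,cv2.LINE_AA,3)
c=proj(p,np.array([[.551,-.423,.033]]),s)[0].astype(int);x0,y0=np.maximum(c-[90,65],0);print(x0,y0)
cv2.imwrite("pics/w7.png",cv2.resize(f[y0:y0+150,x0:x0+190],None,fx=4,fy=4,interpolation=cv2.INTER_CUBIC))
E
```

```text
open t26.0 [ 0.5521 -0.425   0.0998] F [ 0.2  0.6 -1.4] M [ 0.04  0.01 -0.03] w0.0392 g6.2
[ 0.17 -0.1  -0.74]
up t28.1 [ 0.5351 -0.4003  0.1647] F [-0.2  0.5 -0.9] M [ 0.   -0.01 -0.01] w0.0394 g6.2
[(0.75, [298.8, 165.0, 22.2, 26.6])]
218 113
```

View pics/w7.png

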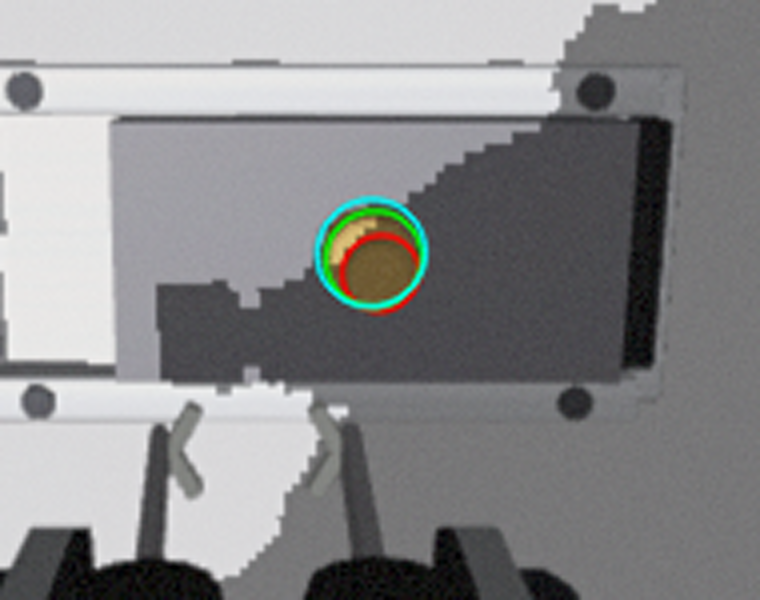

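The brass weight matches the home-pose overlay: knob, body and rim circles all fit and it is upright. Returning the tongs.

```bash
python3 - <<'E'
from h import *
q=down(np.radians(14.8-90))
r.line_to([.535,-.40,.2],vel=.15)
r.reach([.4693,.0137,.2],q); r.line_to([.4693,.0137,.115],vel=.12); r.wait(.2); f0=F(12); st()
ok=True
for z in (.103,.095,.085,.076,.071,.069,.068,.0672):
    r.line_to([.4693,.0137,z],vel=.05); f=F(5)-f0; print(z,np.round(f,2))
    if f[2]>2.5: ok=z<.0695; print("contact",ok); break
if ok:
    for w in (.0400,.041,.043,.062): effector.grip(w)
    st("released"); r.line_to([.4693,.0137,.2],vel=.1); r.wait(.3); s=st("up")
    p=viewer.read_camera("wrist"); f=p["frame"][:,:,::-1].copy()
    c=proj(p,np.array([[.4693,.0137,.05]]),s)[0].astype(int);x0,y0=np.maximum(c-[100,75],0)
    cv2.imwrite("pics/w8.png",cv2.resize(f[y0:y0+150,x0:x0+200],None,fx=4,fy=4,interpolation=cv2.INTER_CUBIC))
E
```

```text
t31.3 [0.4694 0.0137 0.1152] F [-0.5 -0.4 -1.5] M [ 0.05 -0.01 -0.02] w0.0393 g6.2
0.103 [ 0.26 -0.08  0.21]
0.095 [ 0.06 -0.17  0.1 ]
0.085 [0.09 0.12 0.07]
0.076 [ 0.08 -0.43  0.18]
0.071 [-0.1  -0.07 -0.04]
0.069 [-0.17  0.11  0.26]
0.068 [ 0.3   0.14 -0.04]
0.0672 [-0.18 -0.29  0.09]
released t35.4 [0.4693 0.0137 0.0672] F [0.6 0.1 0.8] M [ 0.02  0.02 -0.03] w0.0620 g0.0
up t37.1 [0.4692 0.0137 0.1998] F [ 0.5  0.2 -0.6] M [ 0.05 -0.01  0.01] w0.0619 g0.0
```

View pics/w8.png

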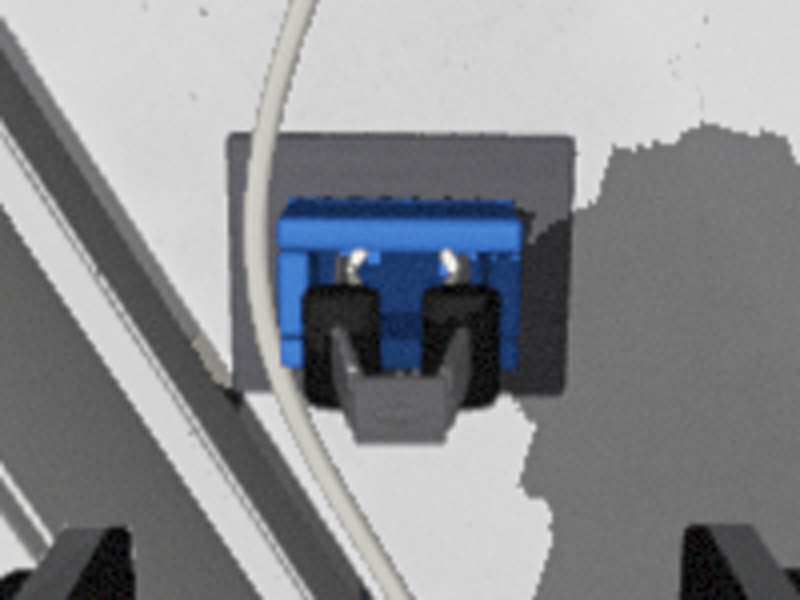

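The tongs stand upright in the pocket (rolls at crop (340,345) and (460,345)), and the gripper is clear of them.

```bash
python3 -c "
from rig import ticket
print(ticket.sign_off())"
```

```text
the job is handed in; nothing more can be done
None
```

The brass weight is fully home and upright in the shuttle's well, the tongs are back upright in their blue stand and released, and the job was handed in at about 37 s; no verdict came back.

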